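Seat a conduit in the V-blocks, push it home into the junction box and clamp it

TASK

Of the grey conduit pieces lying on the bench, take the thick long one and lower it gently, without dropping it, into the two V-blocks of the jig, one end towards the junction box but still clear of its socket, and let go of it there; if the clamp arm is in the way, swing it back first. Then push the conduit along the V-blocks until it is fully home in the socket, and only then swing the clamp arm over so that its pad bears on the conduit, and let go. Leave everything else on the bench where it lies.

Things in the scene. Friction and masses are not known exactly. Their poses are not given: they have to be found in the camera images.
- conduit_center (a point): Centre of the workpiece: a straight grey plastic conduit, 32 mm in diameter and 170 mm long, about 0.16 kg, lying on the bench (its centre 16 mm up). The point is half-way along and on its axis; its own x runs along the axis (both ends are alike; it may have rolled about x). It is the only piece that is both thick and long.
- jig: Fixed assembly jig, origin on the bench top, z up. Dark steel base plate 150 x 235 mm, 10 mm thick, carrying two aluminium V-blocks in line along the jig's y, a white junction box at the +y end (84 mm in x, y from 85 to 140 mm, 103 mm tall) with a socket tube facing the V-blocks, and a toggle clamp on the +x side.
- vblock_a (a point): First V-block (away from the junction box), at jig (0, -52, 60) mm: the point on the axis of a seated 32 mm tube. 90 degree groove along y, open upwards, 26 mm long in y; flank tops 66 mm above the bench, the block reaching 36 mm either side of the groove centre.
- vblock_b (a point): The same point of the second, like V-block, next to the junction box, at jig (0, 45, 60) mm. Between the blocks there is free space from jig y = -39 to +32 mm, down to the base plate.
- socket_mouth (a point): Centre of the mouth of the junction box's socket tube, at jig (0, 61, 60) mm, in line with the V-blocks. Inside diameter 35 mm (39 mm at the flared mouth), outside 43 to 47 mm; it ends 24 mm deeper (+y) at a stop.
- seat (a point): Where the conduit's centre is when it is seated in both V-blocks and fully home against the stop in the socket: jig (0, 0, 60) mm. Axes as the jig's: y along the groove towards the socket, x towards the clamp post, z up. The conduit is clear of the socket while its centre is at y below -24 mm here.
- clamp_hinge (a point): Axis of the toggle clamp, at jig (80, 20, 85) mm, parallel to jig y; axes as the jig's. Between two steel cheeks (jig x 68 to 92, y 4 to 36 mm, up to 95 mm high). The clamp is a rigid steel L turning on it: a flat arm 92 mm long, 14 wide, 10 thick, and at right angles to it a round handle 70 mm long, 12 to 15 mm thick. Push the handle away from the V-blocks to raise the arm.
- clamp_pad (a point): Underside of the round rubber pad beneath the clamp arm, 80 mm out from the hinge; moves with the clamp (z along the handle, -x along the arm). Pushing the arm towards the V-blocks and then down shuts it.
- clamp (a joint): Clamp angle in rad. At 0 the arm lies level across the gap between the V-blocks (towards jig -x), its pad just on a seated conduit, the handle upright; it grows as the arm rises: at 1.57 the arm is upright and the handle level, pointing to jig +x. End stops at 2.0 and (with no conduit) -0.2. Stiff hinge (0.22 N m friction): it stays where it is left.
- thin_conduit_center (a point): Centre of a thin grey conduit offcut, 20 mm in diameter, 150 mm long, x along its axis. Not to be used or moved.
- short_conduit_center (a point): Centre of a short grey conduit offcut, 32 mm in diameter, only 80 mm long, x along its axis. Not to be used or moved.
- terminal_block: Green terminal block, 30 x 52 x 28 mm, origin under its centre. Bystander.
- round_box: Round white wall box, 66 mm in diameter, 40 mm tall, origin under its centre. Bystander.
- fan: Small black fan, 60 x 60 x 24 mm, origin under its centre. Bystander.
- screwdriver: Screwdriver lying along its x, about 200 mm long, near the robot. Bystander.
- socket_outlet: White wall outlet, 80 x 80 x 32 mm, origin under its centre. Bystander.
- conduit: The same conduit as conduit_center; its origin is that very point.
Mind the look-alikes: they are no part of the job. What is shaped like the conduit but orange or yellow is not meant.

How it is judged:
On the way, in this order (a step that is already met when the one before it is completed fails the run):
1. the conduit lies in both V-blocks, still clear of the socket, the fingers off it (x of conduit_center in the frame of seat between -0.004 and 0.004 m and z of conduit_center in the frame of seat between -0.004 and 0.004 m and angle between the x axis of conduit_center and the y axis of seat, either way round below 0.05 rad and y of conduit_center in the frame of seat below -0.022 m and contact force between conduit and the fingers below 0.05 N), for 0.2 s.
2. the conduit is fully home in the socket while the clamp is still open (x of conduit_center in the frame of seat between -0.004 and 0.004 m and z of conduit_center in the frame of seat between -0.004 and 0.004 m and angle between the x axis of conduit_center and the y axis of seat, either way round below 0.05 rad and y of conduit_center in the frame of seat between -0.004 and 0.004 m and value of joint clamp above 0.2 rad), for 0.2 s.
3. the clamp is shut on the conduit (x of conduit_center in the frame of seat between -0.004 and 0.004 m and z of conduit_center in the frame of seat between -0.004 and 0.004 m and angle between the x axis of conduit_center and the y axis of seat, either way round below 0.05 rad and y of conduit_center in the frame of seat between -0.004 and 0.004 m and value of joint clamp below 0.05 rad), for 0.2 s.
At the end, for the whole second after the job is handed in: The conduit rests in both V-blocks (centre within 4 mm of the seat across, in height and along the groove, axis within 0.05 rad of the groove), fully home in the socket, and the clamp arm is shut on it (within 0.05 rad of 0); all at rest (all of step 3 and value of joint clamp above -0.05 rad and linear speed of conduit below 0.02 m/s); the robot touches nothing.
It fails at once if another conduit piece or a bystander is moved more than 30 mm (distance of any of thin_conduit_center, short_conduit_center, terminal_block, round_box, fan, screwdriver, socket_outlet from where it was at the start of the episode above 0.03 m).
It fails at once if the conduit drops or is rushed into the V-blocks (over 0.45 m/s within 50 mm above its seat) (horizontal distance between conduit_center and seat below 0.08 m and height (world z) of conduit_center below 0.11 m and linear speed of conduit above 0.45 m/s).
It also fails if it takes over 72 s, if anything falls off the work surface, if the arm or the gripper's body presses on something with over 40 N, if the wrist force passes 120 N, or if a joint passes its speed limit or range.

ROBOT

A 6-joint arm with a two-finger parallel gripper is mounted at the origin on the work surface. World frame = base frame: x ahead of the robot, y to its left, z up, the work surface at z = 0. Lengths are in m, angles in rad, forces in N, time in s.
With the tool pointing down it reaches from about 0.3 to 0.875 m from the base axis. Payload 4.2 kg.
Tool frame: the origin (TCP) lies on the centre line of the jaws, within the pads' length; the fingertips stand 22 mm ahead of it and the grasp point (between the pads) lies 3 mm ahead of it; z points along the fingers, y is the line along which they close (so a half turn about z gives the same grasp; the last joint's range is limited). The gripper opens to 85 mm and grips with 20 to 120 N. Pads are 22 mm wide; open, the fingers measure 114 mm over their backs; the gripper's body (76 mm by 85 mm) begins 54 mm behind the grasp point. The pads swing forward as they close: fully open they stand 13 mm farther back than shut.
Start: joints at [1.13, 0.32, 1.565, -0, 1.257, -0.02], TCP at [0.235, 0.525, 0.221] pointing down, gripper open.
Joint ranges: [-3.11, 3.11], [-0.84, 2.01], [0.21, 2.61], [-1.34, 4.49], [0.05, 2.63], [-2.56, 2.56]. Speed limits (rad/s): [2.57, 2.57, 3.14, 3.14, 3.14, 3.14].

INTERFACE

Orientations are given as a unit quaternion [x, y, z, w].
In Python, from workcell import state, snapshot, calibration, hand_in, regions_of, place_of gives the robot as it stands.
- The arm moves only by the shell command python3 -m pendant 'ROWS' [OPENING] [FORCE]. ROWS is text: rows parted by semicolons, each of 4 numbers parted by spaces: the shift along the world's x, y, z in m, then the turn about the world's z in degrees. In form: x y z turn; .... A call has exactly 5 rows; each row shifts and turns the commanded pose from where the row before left it; what a row does not reach is not made up. A row lasts 1/12 s, in which the tool goes at most 41.7 mm and 7.16 degrees, less where a joint would pass 70% of its speed; a pose out of reach is approached as far as the arm can. A call with a gripper value outside its range is refused whole. OPENING is the closure, from 0 (fully open) to 1 (shut), set as the call begins (- or left out, the last holds). The fingers move at their own pace and stop on an object; FORCE is the grip in N (left out, the last holds). Time passes only in rows, so rows that do not move let the fingers close, or fill a call up. It gives the time, the measured TCP pose, the force, the opening and the grip force at its end, in the units of the state.
- state(): the state, without advancing time (a new reading comes with each control period).
- snapshot(name): name is "side" or "top"; returns (picture, depth): 400x640x3 uint8, red, green, blue; 400x640 float32, m along the optical axis (not along the pixel's ray), 0 where there is no reading.
- calibration(name): a dict with "vertical_fov" (degrees; the focal length in pixels is half the picture's height over the tangent of half this angle, whatever the lens; pixels are square), "cx", "cy" (the principal point, pixels), "dist_coeffs" ([k1, k2, p1, p2, k3] as OpenCV has them; the pictures are not rectified), "R" (3x3) and "t" (3): a world point X has camera coordinates R X + t. Camera axes: x right, y down, z forward; pixel columns grow to the right and rows downward; lengths in m; the calibration is good to about 2 mm. A picture is of the moment at which its call begins. calibration takes no time and is no camera call.
- hand_in(): hands the job in; it is judged then, once.
Trained networks look in the newest picture that a camera, given by its name, has taken for a name from the list of things; names that differ only in an ending like _2 or _b are one class to them, and where a whole thing is asked for, a point or a joint stands for the part that bears it (a point fixed in the world has none). Each returns a list of dicts, best first, with "conf" (0 to 1); they miss things now and then, are a little off and sometimes report something else, mostly with a low value. They report only what shows in the picture. A call takes as long as a camera call. They do not tell look-alikes from the thing itself.
- regions_of(camera, target): "region" (400x640 bool, what is visible of it) and "uv" ([column, row] in pixels, amid what is visible of it).
- place_of(camera, target): "uv" ([column, row] in pixels: a listed point, or the origin of a listed thing).
The state is a dict: "t": time; "joint_pos": joint angles; "dq": joint speeds; "effort": joint torques, N m; "tool_pos": TCP position; "tool_rot": TCP orientation; "wrist_force": force on the tool from outside, world axes, zero at the start; "moment": the same for the moment, N m; "gripper_width": opening from 0.0 (shut) to 1.0 (fully open); "gripper_force": force on a finger pad.
Only numpy, scipy, OpenCV 4.12 (cv2) and the standard library are available. Lean on these libraries where they do the work, as an engineer would, in place of code of your own. Each camera call takes 0.05 s, during which the arm holds its last target. There are 200 camera calls.

## Working session

There is one attempt and no reset: what is moved stays moved. The work goes in short steps, Python scripts to look and compute and a shell command to move; the robot and the scene stay as the last step left them, time stands still between calls to the robot, and variables do not carry over. Pictures are saved under pics/ and viewed, at most 10 in all, crops included, and the job is handed in when it is done.

```bash
mkdir -p pics; ls
cat > h.py <<'E'
import numpy as np, cv2
from workcell import *
def K(n):
    c=calibration(n); f=200/np.tan(np.radians(c["vertical_fov"])/2)
    return np.array([[f,0,c["cx"]],[0,f,c["cy"]],[0,0,1.]]),np.array(c["dist_coeffs"],float),np.array(c["R"]),np.array(c["t"])
def ray(n,uv):
    k,d,R,t=K(n); p=cv2.undistortPoints(np.array(uv,float).reshape(-1,1,2),k,d).reshape(-1,2)
    return np.c_[p,np.ones(len(p))]@R, -R.T@t
def at_z(n,uv,z):
    r,o=ray(n,uv); return o+r*((z-o[2])/r[:,2])[:,None]
def cloud(n,dep,mask):
    v,u=np.nonzero(mask&(dep>0)); r,o=ray(n,np.c_[u,v]); return o+r*dep[v,u][:,None]
def px(n,X):
    k,d,R,t=K(n); return cv2.projectPoints(np.array(X,float).reshape(-1,1,3),cv2.Rodrigues(R)[0],t,k,d)[0].reshape(-1,2)
E
python3 - <<'E'
from h import *
for n in("top","side"):
    im,d=snapshot(n); cv2.imwrite(f"pics/{n}0.png",im[...,::-1]); np.save(n+"0.npy",d)
    print(n,-K(n)[2].T@K(n)[3])
    for q in("conduit_center","thin_conduit_center","short_conduit_center","vblock_a","vblock_b","socket_mouth","jig","clamp_hinge","clamp_pad"):
        r=place_of(n,q); print(q,[(round(x["conf"],2),np.round(x["uv"],1).tolist()) for x in r[:3]])
E
```

```text
pics
top [ 0.36510283 -0.05852455  1.13407264]
conduit_center [(0.97, [404.4, 149.5]), (0.93, [413.2, 321.7]), (0.86, [449.4, 248.8])]
thin_conduit_center [(0.96, [400.3, 185.6])]
short_conduit_center [(0.9, [393.9, 222.4])]
vblock_a [(0.96, [253.7, 187.9]), (0.49, [290.7, 105.6])]
vblock_b [(0.96, [253.7, 187.9]), (0.49, [290.7, 105.6])]
socket_mouth [(0.67, [207.6, 189.2])]
jig [(0.58, [235.2, 194.4]), (0.23, [335.0, 224.7])]
clamp_hinge [(0.82, [219.6, 156.1]), (0.51, [290.8, 106.7])]
clamp_pad [(0.5, [215.4, 178.8])]
side [ 0.24109189 -0.64584691  0.62896329]
conduit_center [(0.86, [433.1, 271.5]), (0.84, [327.3, 369.7]), (0.82, [205.8, 355.2])]
thin_conduit_center [(0.76, [386.9, 285.0])]
short_conduit_center [(0.73, [338.5, 290.3])]
vblock_a [(0.93, [312.1, 161.6]), (0.75, [297.8, 144.7])]
vblock_b [(0.93, [312.1, 161.6]), (0.75, [297.8, 144.7])]
socket_mouth [(0.76, [303.0, 141.7]), (0.71, [449.9, 225.7])]
jig [(0.9, [307.3, 168.0]), (0.61, [339.8, 289.4])]
clamp_hinge [(0.56, [328.1, 140.1]), (0.42, [449.1, 227.8]), (0.26, [313.4, 158.3])]
clamp_pad [(0.62, [302.6, 128.3])]
```

View pics/top0.png

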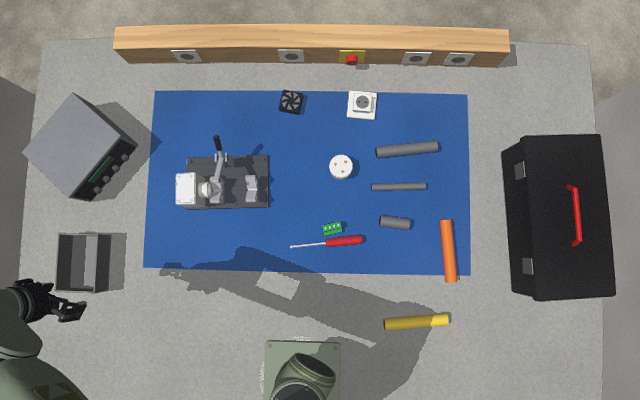

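View pics/side0.png

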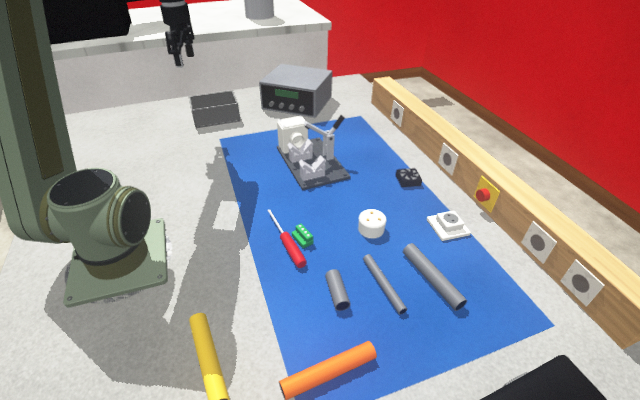

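The top view shows these conduit-like pieces:
- grey thick long at (407,149)
- grey thin at (399,187)
- grey short at (395,222)
- orange at (448,250)
- yellow at (417,321)

I choose the one at (407,149). The jig is at about (225,185), with the box towards image left (+y) and the clamp partly closed, its handle pointing towards image top.

Run:
```python
from h import *
im,d=snapshot("top"); cv2.imwrite("pics/crop1.png",np.hstack([cv2.resize(im[100:250,360:480],None,fx=3,fy=3),cv2.resize(im[125:225,165:285],(360,300),interpolation=2).repeat(1,0) if 0 else cv2.copyMakeBorder(cv2.resize(im[125:225,165:285],None,fx=3.5,fy=3.5),0,100,0,0,0)])[...,::-1])
def axis(n,q):
    for r in regions_of(n,q)[:4]:
        m=r["region"]; X=cloud(n,np.load(n+"0.npy"),m)
        c,(w,h),a=cv2.minAreaRect(X[:,:2].astype(np.float32))
        b=cv2.minAreaRect(np.argwhere(m)[:,::-1].astype(np.float32))
        print(n,q,round(r["conf"],2),np.round(r["uv"]),"c",np.round(c,4),"wh",round(w,3),round(h,3),"a",round(a,1),"z",np.round(np.percentile(X[:,2],[5,50,95]),3))
        # pixel-based ends at z=16mm
        p=cv2.boxPoints(b); print("  box@16mm",np.round(at_z(n,p,.016)[:,:2],3).tolist(), np.round(at_z(n,[b[0]],.016),4))
for n in("top","side"): 
    if n=="side": snapshot(n)
    for q in("conduit","jig"): axis(n,q)
# mean depth noise; jig vblock-level points
D=np.load("top0.npy"); M=np.zeros(D.shape,bool); M[130:225,165:285]=1
X=cloud("top",D,M)
b=X[(X[:,2]>.005)&(X[:,2]<.2)]
r=cv2.minAreaRect(b[b[:,2]<.02][:,:2].astype(np.float32)); print("plate",r)
t=b[(b[:,2]>.095)&(b[:,2]<.11)]; print("box",len(t),cv2.minAreaRect(t[:,:2].astype(np.float32)))
for n,q,z in(("top","vblock_a",.06),("side","vblock_a",.06),("top","socket_mouth",.06),("side","socket_mouth",.06),("top","clamp_hinge",.085),("side","clamp_hinge",.085),("top","jig",0),("side","jig",0)):
    print(n,q,[(round(r["conf"],2),np.round(at_z(n,[r["uv"]],z)[0],3).tolist()) for r in place_of(n,q)[:2]])
```

```text
top conduit 0.92 [414. 322.] c [ 0.1623 -0.3076] wh 0.039 0.181 a 5.5 z [0.002 0.029 0.035]
  box@16mm [[0.172, -0.214], [0.191, -0.391], [0.155, -0.395], [0.136, -0.218]] [[ 0.1639 -0.3041  0.016 ]]
top conduit 0.76 [408. 152.] c [ 0.639  -0.2754] wh 0.034 0.17 a 6.8 z [0.023 0.03  0.034]
  box@16mm [[0.642, -0.191], [0.666, -0.363], [0.636, -0.366], [0.612, -0.194]] [[ 0.6389 -0.2781  0.016 ]]
top conduit 0.68 [449. 250.] c [ 0.3565 -0.3945] wh 0.173 0.04 a 5.0 z [0.018 0.03  0.034]
  box@16mm [[0.442, -0.368], [0.445, -0.402], [0.273, -0.416], [0.27, -0.382]] [[ 0.3569 -0.3918  0.016 ]]
top jig 0.83 [223. 184.] c [0.5667 0.231 ] wh 0.215 0.246 a 1.6 z [0.007 0.013 0.108]
  box@16mm [[0.456, 0.365], [0.668, 0.379], [0.671, 0.11], [0.461, 0.102]] [[0.5627 0.2375 0.016 ]]
top jig 0.67 [343. 164.] c [ 0.5815 -0.0916] wh 0.063 0.062 a 46.3 z [0.036 0.041 0.044]
  box@16mm [[0.585, -0.048], [0.631, -0.091], [0.586, -0.137], [0.54, -0.093]] [[ 0.5855 -0.0921  0.016 ]]
side conduit 0.92 [432. 276.] c [ 0.6478 -0.2742] wh 0.051 0.172 a 7.7 z [0.013 0.029 0.034]
  box@16mm [[0.609, -0.19], 
[... 638 characters left out ...]
] [[0.5535 0.265  0.016 ]]
plate ((0.5530833005905151, 0.23531071841716766), (0.2723545432090759, 0.34234362840652466), 1.3561890125274658)
box 700 ((0.5256628394126892, 0.2713226079940796), (0.09064196795225143, 0.1712292730808258), 27.93552017211914)
top vblock_a [(0.73, [0.513, 0.148, 0.06]), (0.72, [0.512, 0.242, 0.06])]
side vblock_a [(0.64, [0.52, 0.171, 0.06]), (0.63, [0.51, 0.253, 0.06])]
top socket_mouth [(0.69, [0.505, 0.267, 0.06])]
side socket_mouth [(0.96, [0.506, 0.25, 0.06])]
top clamp_hinge [(0.86, [0.592, 0.229, 0.085]), (0.61, [0.43, -0.229, 0.085])]
side clamp_hinge [(0.84, [0.598, 0.237, 0.085])]
top jig [(0.72, [0.507, 0.198, 0.0])]
side jig [(0.77, [0.524, 0.207, 0.0])]
```

View pics/crop1.png

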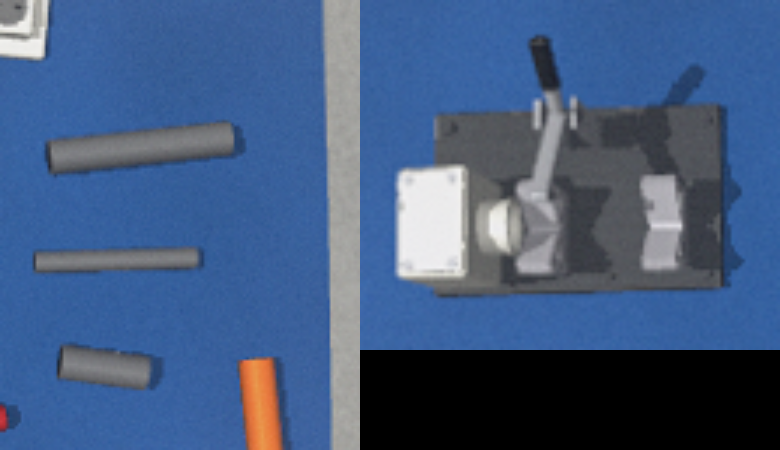

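The close crop at upper left, crop (140,148), is the thick long grey conduit, clearly longer than the short piece and thicker than the thin one. In the jig crop the clamp arm lies slanted over V-block b, so it is partly closed. Next I refine the jig pose and the clamp angle.

Run:
```python
from h import *
im,_=snapshot("top"); g=im.astype(int)
D=np.median([np.load("top0.npy")]+[snapshot("top")[1] for _ in range(4)],0)
M=np.zeros(D.shape,bool); M[128:225,168:285]=1
v,u=np.nonzero(M&(D>0)); X=cloud("top",D,M); c=g[v,u]
def rect(s,nm):
    m=np.zeros(D.shape,np.uint8); m[v[s],u[s]]=1; m=cv2.morphologyEx(m,cv2.MORPH_OPEN,np.ones((3,3)))
    n,l,st,ce=cv2.connectedComponentsWithStats(m)
    for i in range(1,n):
        if st[i,4]>25:
            k=l[v,u]==i; r=cv2.minAreaRect(X[k][:,:2].astype(np.float32)); print(nm,st[i,4],np.round(r[0],4),np.round(r[1],3),round(r[2],1),"z",np.round(np.median(X[k][:,2]),4),"mean",np.round(X[k].mean(0),4))
z=X[:,2]
rect((z>.095)&(z<.112),"boxtop")
rect((z>.035)&(z<.072),"vb")
blue=c[:,2]>c[:,0]+40
rect(~blue&(z<.02),"plate"); rect(~blue,"all")
# clamp line: points above 70 mm with y between
s=(z>.072)&(X[:,1]<.255)&(X[:,0]>.5)
o=np.argsort(X[s][:,0]); print(np.round(X[s][o][::6],3).tolist())
```

```text
boxtop 34 [0.5719 0.2218] [0.017 0.013] 8.0 z 0.1029 mean [0.5723 0.2209 0.1034]
boxtop 619 [0.5042 0.3119] [0.082 0.052] 3.7 z 0.1034 mean [0.5031 0.3103 0.1028]
vb 30 [0.5891 0.21  ] [0.002 0.021] 89.4 z 0.0505 mean [0.5881 0.2097 0.0538]
vb 143 [0.5319 0.1497] [0.033 0.027] 2.9 z 0.0557 mean [0.5323 0.1491 0.0548]
vb 272 [0.5081 0.252 ] [0.071 0.039] 0.9 z 0.0504 mean [0.5039 0.2492 0.0521]
vb 130 [0.4952 0.1478] [0.036 0.026] 4.0 z 0.0573 mean [0.4936 0.1462 0.0548]
vb 43 [0.4776 0.2836] [0.009 0.027] 64.1 z 0.0596 mean [0.4773 0.2828 0.057 ]
plate 2144 [0.5375 0.2004] [0.148 0.182] 3.0 z 0.0107 mean [0.534  0.1794 0.0107]
plate 548 [0.5737 0.3031] [0.089 0.068] 88.6 z 0.0107 mean [0.5796 0.3004 0.0106]
plate 36 [0.4602 0.3201] [0.005 0.032] 2.4 z 0.0095 mean [0.46   0.3207 0.0082]
all 4773 [0.5468 0.243 ] [0.171 0.267] 3.0 z 0.012 mean [0.532  0.2259 0.0401]
[[0.515, 0.217, 0.141], [0.517, 0.222, 0.144], [0.519, 0.221, 0.145], [0.521, 0.213, 0.138], [0.523, 0.215, 0.142], [0.525, 0.223, 0.141], [0.528, 0.216, 0.139], [0.531, 0.224, 0.136], [0.534, 0.214, 0.136], [0.537, 0.223, 0
[... 389 characters left out ...]
[0.582, 0.216, 0.089], [0.583, 0.217, 0.096], [0.584, 0.215, 0.091], [0.586, 0.225, 0.094], [0.587, 0.21, 0.092], [0.589, 0.236, 0.095], [0.589, 0.229, 0.092], [0.591, 0.222, 0.099], [0.591, 0.209, 0.096], [0.593, 0.219, 0.099], [0.595, 0.21, 0.081], [0.597, 0.236, 0.095], [0.597, 0.221, 0.104], [0.599, 0.227, 0.11], [0.6, 0.226, 0.114], [0.602, 0.218, 0.105], [0.604, 0.225, 0.12], [0.606, 0.227, 0.121], [0.608, 0.221, 0.124], [0.61, 0.223, 0.126], [0.612, 0.223, 0.129], [0.615, 0.217, 0.12], [0.616, 0.227, 0.134], [0.618, 0.226, 0.136], [0.62, 0.228, 0.139], [0.622, 0.225, 0.142], [0.624, 0.227, 0.145], [0.626, 0.224, 0.146], [0.63, 0.23, 0.143], [0.63, 0.218, 0.141], [0.637, 0.225, 0.136]]
```

```bash
cat >> h.py <<'E'
from scipy.spatial.transform import Rotation as Ro
O=np.array([.5107,.2002,0]); YAW=np.radians(3.2)
J=np.array([[np.cos(YAW),-np.sin(YAW),0],[np.sin(YAW),np.cos(YAW),0],[0,0,1]])
def st():
    s=state(); R=Ro.from_quat(s["tool_rot"]).as_matrix(); p=np.array(s["tool_pos"])
    print("t",round(s["t"],2),"tcp",np.round(p,4),"jig",np.round(J.T@(p-O)*1000,1),"ytool_deg",round(np.degrees(np.arctan2(R[1,1],R[0,1])),1),"z",np.round(R[:,2],3),"F",np.round(s["wrist_force"],1),"w",round(s["gripper_width"],3),"gf",np.round(s["gripper_force"],1),"q",np.round(s["joint_pos"],2))
def w(x,y,z): return np.round(O+J@np.array([x,y,z])/1000,4)
E
python3 -c "
from h import *
st();print(w(88,20,160))"
```

```text
t 1.95 tcp [0.2349 0.5249 0.2207] jig [-257.3  339.5  220.7] ytool_deg 65.9 z [-0.  0. -1.] F [-0.2 -0.4 -0.4] w 1.002 gf 0.0 q [ 1.13  0.32  1.56  0.    1.26 -0.02]
[0.5974 0.2251 0.16  ]
```

```bash
python3 -m pendant '0.030 -0.025 0 -7;0.030 -0.025 0 -7;0.030 -0.025 0 -7;0.030 -0.025 0 -7;0.030 -0.025 0 -7' 1 40 >/dev/null
python3 -m pendant '0.030 -0.025 0 -7;0.030 -0.025 0 -7;0.030 -0.025 0 -7;0.030 -0.025 0 -6.7;0.030 -0.025 0 0'
python3 -m pendant '0.030 -0.025 0 0;0.030 -0.025 0 0;0 0 0 0;0 0 0 0;0 0 0 0' >/dev/null; python3 -c "
from h import *
st()"
```

```text
t: 2.78
tool_pos: [0.5362, 0.2733, 0.2209]
tool_rot: [0.689, 0.725, 0.0, 0.0]
wrist_force: [1.0, 0.7, 0.2]
gripper_width: -0.002
gripper_force: 0.0
t 3.2 tcp [0.5944 0.225  0.2204] jig [ 85.   20.  220.4] ytool_deg 3.2 z [-0.001  0.    -1.   ] F [ 0.4  0.3 -0.7] w -0.0 gf 0.0 q [0.34 0.42 1.42 0.   1.31 0.29]
```

```bash
python3 -m pendant '0 0 -0.03 0;0 0 -0.03 0;0 0 0 0;0.011 0.0006 -0.008 0;0.008 0.0004 -0.006 0' >/dev/null
python3 -m pendant '0.009 0.0005 -0.006 0;0.007 0.0004 -0.007 0;0.007 0.0004 -0.007 0;0.005 0.0003 -0.005 0;0.005 0.0003 -0.004 0'
python3 -m pendant '0.003 0.0002 -0.004 0;0 0 0 0;0 0 0 0;0 0 0 0;0 0 0 0'
python3 - <<'E'
from h import *
st()
im,_=snapshot("side"); a=im[90:200,260:400]; im2,_=snapshot("top"); b=im2[110:225,165:285]
cv2.imwrite("pics/c2.png",np.hstack([cv2.resize(a,(480,400)),cv2.resize(b,(320,400))])[...,::-1])
E
```

```text
t: 4.03
tool_pos: [0.6487, 0.2282, 0.1187]
tool_rot: [0.687, 0.726, 0.001, 0.001]
wrist_force: [-0.9, 0.1, 3.8]
gripper_width: -0.003
gripper_force: 1.8
t: 4.45
tool_pos: [0.6499, 0.2279, 0.1139]
tool_rot: [0.687, 0.727, 0.0, 0.0]
wrist_force: [2.7, 0.1, 1.8]
gripper_width: 0.002
gripper_force: 1.1
t 4.45 tcp [0.6499 0.2279 0.1139] jig [140.6  19.9 113.9] ytool_deg 3.2 z [ 0.001 -0.    -1.   ] F [2.7 0.1 1.8] w 0.002 gf 1.1 q [ 0.32  0.57  1.43 -0.    1.14  0.27]
```

View pics/c2.png

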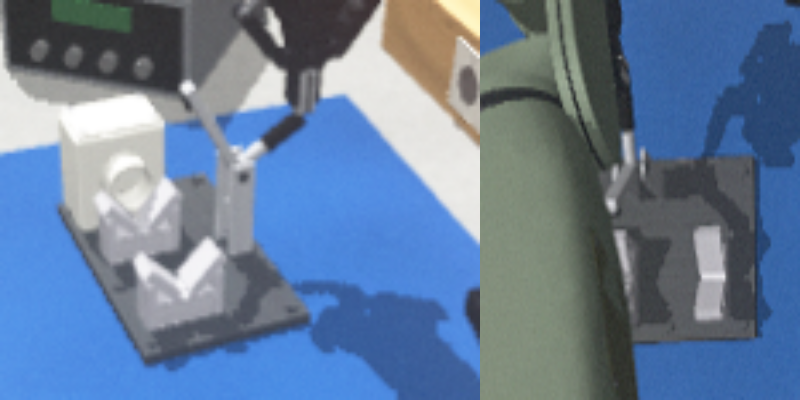

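The side crop shows the arm raised only to about 1.1 rad: arm tip at crop (190,90), handle still sloping up to (300,125) under the fingers. I push further down.

```bash
cat >> h.py <<'E'
def clamp():
    for n in("side","top"):
        _,d=snapshot(n); X=(cloud(n,d,np.ones(d.shape,bool))-O)@J*1000
        s=(abs(X[:,1]-20)<11)&(X[:,0]>-20)&(X[:,0]<170)&(X[:,2]>99)&(X[:,2]<190); X=X[s]; r=np.hypot(X[:,0]-80,X[:,2]-85)
        X=X[(r>30)&(r<93)]; a=np.degrees(np.arctan2(X[:,2]-85,X[:,0]-80)); print(n,len(X),np.histogram(a,np.arange(0,181,15))[0].tolist())
        b=a[a>60]; print("  arm theta(rad)",np.round(np.radians(180-np.median(b)),2) if len(b) else None)
E
python3 -m pendant '0.002 0 -0.006 0;0.002 0 -0.006 0;0 0 -0.006 0;0 0 0 0;0 0 0 0'; python3 -c "
from h import *
clamp()"
```

```text
t: 4.97
tool_pos: [0.6541, 0.2279, 0.0958]
tool_rot: [0.687, 0.726, 0.0, 0.0]
wrist_force: [3.2, 1.0, 3.0]
gripper_width: 0.001
gripper_force: 1.4
side 268 [5, 61, 61, 25, 18, 0, 55, 43, 0, 0, 0, 0]
  arm theta(rad) 1.34
top 108 [2, 48, 17, 2, 1, 0, 17, 21, 0, 0, 0, 0]
  arm theta(rad) 1.3
```

```bash
python3 -m pendant '0 0 -0.005 0;0 0 -0.005 0;0 0 -0.005 0;0 0 0 0;0 0 0 0'; python3 -c "
from h import *
clamp()"
```

```text
t: 5.48
tool_pos: [0.6543, 0.228, 0.0811]
tool_rot: [0.687, 0.726, 0.0, 0.0]
wrist_force: [4.8, 0.8, 7.8]
gripper_width: -0.002
gripper_force: 1.3
side 277 [6, 54, 46, 35, 16, 49, 71, 0, 0, 0, 0, 0]
  arm theta(rad) 1.57
top 36 [1, 17, 9, 1, 0, 0, 8, 0, 0, 0, 0, 0]
  arm theta(rad) 1.39
```

```bash
python3 -m pendant '0 0 0.02 0;0 0 0.035 0;0 0 0.035 0;0 0 0.04 0;0 0 0.04 0' 0.3 >/dev/null
python3 -m pendant '-0.0015 -0.04 0 4.1;-0.0015 -0.04 0 0;-0.0015 -0.04 0 0;-0.0015 -0.04 0 0;-0.0015 -0.04 0 0' >/dev/null
python3 -m pendant '-0.0015 -0.04 0 0;-0.0015 -0.04 0 0;-0.0015 -0.04 0 0;-0.0015 -0.04 0 0;-0.0015 -0.04 0 0' >/dev/null
python3 -m pendant '-0.0015 -0.04 0 0;-0.0015 -0.04 0 0;0 0 0 0;0 0 0 0;0 0 0 0' >/dev/null
python3 - <<'E'
from h import *
st(); clamp()
im,_=snapshot("side"); a=im[90:200,260:400]; im2,_=snapshot("top"); b=im2[110:225,165:285]
cv2.imwrite("pics/c3.png",np.hstack([cv2.resize(a,(480,400)),cv2.resize(b,(320,400))])[...,::-1])
E
```

```text
t 7.25 tcp [ 0.6349 -0.2512  0.2488] jig [  98.8 -457.7  248.8] ytool_deg 7.3 z [-0.004  0.003 -1.   ] F [0.4 0.9 0.4] w 0.699 gf 0.0 q [-0.39  0.48  1.23  0.    1.43 -0.52]
side 104 [0, 0, 0, 0, 0, 31, 73, 0, 0, 0, 0, 0]
  arm theta(rad) 1.53
top 65 [0, 0, 0, 0, 0, 6, 57, 2, 0, 0, 0, 0]
  arm theta(rad) 1.48
```

View pics/c3.png

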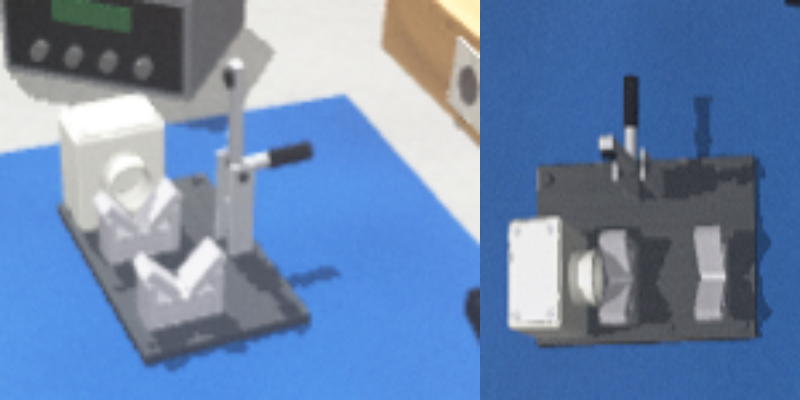

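The clamp arm now stands upright (top view: arm tip at crop (607,145), handle level), and the groove is clear. I go down on the conduit.

```bash
python3 -m pendant '0.001 -0.0005 -0.04 0;0 0 -0.04 0;0 0 -0.04 0;0 0 -0.04 0;0 0 -0.03 0' >/dev/null
python3 -m pendant '0 0 -0.015 0;0 0 -0.01 0;0 0 -0.01 0;0 0 0 0;0 0 0 0'
python3 -m pendant '0 0 0 0;0 0 0 0;0 0 0 0;0 0 0 0;0 0 0 0' 1 60 
python3 -m pendant '0 0 0.01 0;0 0 0.02 0;0 0 0.03 0;0 0 0 0;0 0 0 0' ; python3 -c "
from h import *
st()
for n in('side','top'):
  d=snapshot(n)[1]
  for r in regions_of(n,'conduit'):
    X=cloud(n,d,r['region']);s=X[:,2]>.03
    if s.sum()>30:
      c=cv2.minAreaRect(X[s][:,:2].astype(np.float32)); print(n,round(r['conf'],2),s.sum(),np.round(c[0],4),np.round(c[1],3),round(c[2],1),np.round(np.percentile(X[s][:,2],[5,50,95]),3))
"
```

```text
t: 8.28
tool_pos: [0.6375, -0.2524, 0.0265]
tool_rot: [0.661, 0.751, 0.0, 0.001]
wrist_force: [-0.2, -0.8, 1.1]
gripper_width: 0.703
gripper_force: 0.0
t: 8.7
tool_pos: [0.6371, -0.2527, 0.0263]
tool_rot: [0.661, 0.751, 0.0, 0.0]
wrist_force: [-0.5, -0.1, 0.1]
gripper_width: 0.008
gripper_force: 0.0
t: 9.12
tool_pos: [0.6383, -0.2532, 0.0888]
tool_rot: [0.661, 0.751, 0.001, 0.003]
wrist_force: [-0.4, -0.2, -0.1]
gripper_width: -0.002
gripper_force: 0.0
t 9.12 tcp [ 0.6383 -0.2532  0.0888] jig [ 102.1 -459.8   88.8] ytool_deg 7.3 z [ 0.005 -0.002 -1.   ] F [-0.4 -0.2 -0.1] w -0.002 gf 0.0 q [-0.39  0.59  1.47  0.    1.08 -0.52]
side 0.92 523 [ 0.6381 -0.2758] [0.022 0.17 ] 7.6 [0.03  0.032 0.034]
side 0.74 969 [ 0.1663 -0.303 ] [0.022 0.17 ] 5.9 [0.03  0.032 0.034]
side 0.55 1024 [ 0.3583 -0.3911] [0.171 0.023] 5.8 [0.03  0.032 0.034]
side 0.48 1805 [0.5591 0.2403] [0.179 0.208] 5.5 [0.034 0.065 0.126]
top 0.89 347 [ 0.3587 -0.3913] [0.168 0.026] 5.6 [0.03  0.032 0.036]
top 0.63 105 [ 0.1703 -0.3618] [0.02  0.052] 4.9 [0.03  0.032 0.035]
```

The fingers shut on air: the real tips stand higher than the pose suggests, which fits the clamp push too. I measure the fingertips with the cameras.

Run:
```python
from h import *
st(); p=np.array(state()["tool_pos"])
im,d=snapshot("side"); u,v=px("side",[p])[0]; print("tcp px",u,v)
d=np.median([d]+[snapshot("side")[1] for _ in range(4)],0)
X=cloud("side",d,np.ones(d.shape,bool)); s=(abs(X[:,0]-p[0])<.07)&(abs(X[:,1]-p[1])<.07)&(X[:,2]>.045)&(X[:,2]<.25); X=X[s]
for z in np.arange(.05,.25,.01):
    k=X[(X[:,2]>=z)&(X[:,2]<z+.01)]
    if len(k)>3: print(round(z,3),len(k),np.round([*np.percentile(k[:,0],[3,97]),*np.percentile(k[:,1],[3,97])],4))
cv2.circle(im,(int(u),int(v)),2,(255,0,0),-1); u,v=int(u),int(v)
cv2.imwrite("pics/c4.png",cv2.resize(im[v-90:v+70,u-80:u+80],(600,600))[...,::-1])
```

```text
t 9.32 tcp [ 0.6361 -0.2522  0.0846] jig [  99.9 -458.7   84.6] ytool_deg 7.3 z [-0.002  0.001 -1.   ] F [0.4 0.4 0.3] w 0.0 gf 0.0 q [-0.39  0.59  1.47  0.    1.08 -0.52]
tcp px 432.2266419258801 245.97047796008246
0.1 39 [ 0.6235  0.6445 -0.262  -0.2476]
0.11 54 [ 0.6226  0.6473 -0.2619 -0.2463]
0.12 46 [ 0.6235  0.648  -0.2621 -0.2501]
0.13 26 [ 0.6248  0.6463 -0.2635 -0.2578]
0.14 101 [ 0.6064  0.6651 -0.2665 -0.2443]
0.15 99 [ 0.6002  0.675  -0.2669 -0.2427]
0.16 144 [ 0.5942  0.6818 -0.2688 -0.242 ]
0.17 137 [ 0.5831  0.6911 -0.2691 -0.251 ]
0.18 217 [ 0.5751  0.6927 -0.2699 -0.2488]
0.19 197 [ 0.5807  0.6721 -0.2715 -0.25  ]
0.2 146 [ 0.5949  0.6497 -0.2707 -0.2495]
0.21 76 [ 0.5974  0.6183 -0.2652 -0.2479]
0.22 96 [ 0.5997  0.644  -0.2871 -0.2424]
0.23 201 [ 0.5998  0.6501 -0.2874 -0.2362]
0.24 206 [ 0.6001  0.6511 -0.2875 -0.2354]
```

View pics/c4.png

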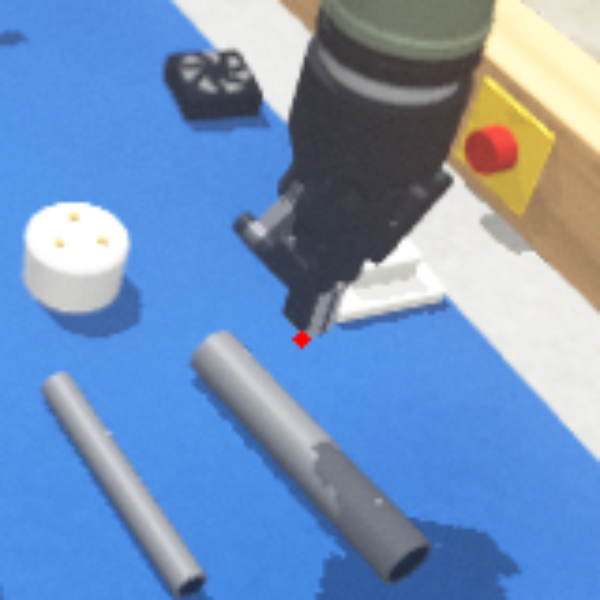

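The closed fingertips are at z≈0.10 (red dot is the reported TCP, just below them), so the reported z is about 34 mm too low and x, y are right. I apply that offset and retry.

```bash
python3 -m pendant '0 0 0.02 0;0 0 0 0;0 0 0 0;0 0 0 0;0 0 0 0' 0.3 60 >/dev/null
python3 -m pendant '0 0 -0.03 0;0 0 -0.03 0;0 0 -0.02 0;0 0 -0.01 0;0 0 -0.01 0' 
python3 -m pendant '0 0 -0.005 0;0 0 -0.005 0;0 0 -0.002 0;0 0 0 0;0 0 0 0'
python3 -m pendant '0 0 0 0;0 0 0 0;0 0 0 0;0 0 0 0;0 0 0 0' 1 60
```

```text
t: 10.4
tool_pos: [0.6363, -0.2523, 0.0041]
tool_rot: [0.661, 0.751, -0.0, -0.001]
wrist_force: [0.2, -0.7, 0.8]
gripper_width: 0.702
gripper_force: 0.0
t: 10.82
tool_pos: [0.6374, -0.2528, -0.0054]
tool_rot: [0.661, 0.751, 0.0, 0.001]
wrist_force: [0.2, 0.4, -0.8]
gripper_width: 0.7
gripper_force: 0.0
t: 11.23
tool_pos: [0.6372, -0.2527, -0.0053]
tool_rot: [0.661, 0.751, 0.0, 0.001]
wrist_force: [-1.4, 0.3, 6.2]
gripper_width: 0.355
gripper_force: 59.7
```

```bash
python3 -m pendant '0 0 0.01 0;0 0 0.03 0;0 0 0.04 0;0 0 0.04 0;0 0 0.04 0' 
python3 -m pendant '-0.012 0.0385 0 -4.1;-0.012 0.0385 0 0;-0.012 0.0385 0 0;-0.012 0.0385 0 0;-0.012 0.0385 0 0' >/dev/null
python3 -m pendant '-0.012 0.0385 0 0;-0.012 0.0385 0 0;0 0 0 0;0 0 0 0;0 0 0 0'
python3 - <<'E'
from h import *
st(); p=np.mean([state()["tool_pos"]],0)
for n in("side","top"):
    _,d=snapshot(n); p=np.array(state()["tool_pos"])
    X=cloud(n,d,np.ones(d.shape,bool)); L=(X-p)@J*1000
    s=(abs(L[:,0])<30)&(abs(L[:,1])<125)&(L[:,2]<40)&(L[:,2]>-40); L=L[s]
    print(n,s.sum(),np.round(np.percentile(L,[1,50,99],axis=0),1).tolist())
    k=(abs(L[:,1]+25)>35)&(L[:,1]<70)
    c=np.polyfit(L[k][:,1],L[k][:,0],1); e=np.polyfit(L[k][:,1],L[k][:,2],1); print("slope x/y",c,"z/y",e)
    r=cv2.minAreaRect(L[:,:2].astype(np.float32)); print(r)
E
```

```text
t: 11.65
tool_pos: [0.6363, -0.2522, 0.1549]
tool_rot: [0.661, 0.751, -0.0, -0.001]
wrist_force: [0.5, -0.2, -2.1]
gripper_width: 0.35
gripper_force: 59.6
t: 12.48
tool_pos: [0.553, 0.0169, 0.1539]
tool_rot: [0.687, 0.727, -0.0, 0.0]
wrist_force: [-0.4, 0.2, -2.1]
gripper_width: 0.353
gripper_force: 59.7
t 12.48 tcp [0.553  0.0169 0.1539] jig [  32.  -185.4  153.9] ytool_deg 3.2 z [ 0. -0. -1.] F [-0.4  0.2 -2.1] w 0.353 gf 59.7 q [ 0.01  0.34  1.72 -0.    1.09 -0.05]
side 737 [[-27.1, -108.4, 9.9], [-5.9, -54.7, 33.6], [27.2, 36.6, 39.8]]
slope x/y [ 0.01058753 -2.19996115] z/y [ 0.06075727 34.66689916]
((3.3346996307373047, -21.804977416992188), (56.871097564697266, 173.05503845214844), 6.6688103675842285)
top 472 [[-16.3, -107.4, 21.5], [-4.7, -65.6, 34.7], [14.6, 61.3, 39.7]]
slope x/y [-0.01790555 -3.99780204] z/y [8.73044479e-04 3.37400438e+01]
((-6.472085952758789, -22.93579864501953), (43.22098159790039, 170.9873046875), 0.5663598775863647)
```

The conduit is held, centred 23 mm behind the tool and aligned within 0.02 rad. I move it over the blocks and lower it.

```bash
python3 -m pendant '-0.0083 0.035 0 0;-0.0083 0.035 0 0;-0.0083 0.035 0 0;-0.0083 0.035 0 0;-0.0083 0.035 0 0' 
python3 -m pendant '0 0 -0.02 0;0 0 -0.02 0;0 0 -0.02 0;0 0 -0.01 0;0 0 0 0'
python3 -m pendant '0 0 -0.01 0;0 0 -0.01 0;0 0 -0.006 0;0 0 -0.005 0;0 0 0 0'
python3 - <<'E'
from h import *
st()
X=[]
for n in("side","side"):
    im,d=snapshot(n); L=(cloud(n,d,np.ones(d.shape,bool))-O)@J*1000
    s=(abs(L[:,0])<25)&(L[:,1]<55)&(L[:,1]>-150)&(L[:,2]<110)&(L[:,2]>68); L=L[s]; k=(L[:,1]<-60)|(L[:,1]>30)
    print(np.round(np.percentile(L[k],[1,50,99],axis=0),1).tolist())
    for a,b in((-150,-100),(-100,-75),(-75,-50),(30,60)):
        q=L[(L[:,1]>a)&(L[:,1]<b)]
        if len(q): print(a,len(q),"topz",np.round(np.percentile(q[:,2],95),1), "x mid",np.round((q[:,0].min()+q[:,0].max())/2,1))
cv2.imwrite("pics/c5.png",cv2.resize(im[90:210,240:380],(700,600))[...,::-1])
E
```

```text
t: 13.0
tool_pos: [0.5118, 0.1921, 0.1537]
tool_rot: [0.688, 0.726, 0.0, 0.0]
wrist_force: [-0.4, 0.5, -1.4]
gripper_width: 0.356
gripper_force: 59.8
t: 13.42
tool_pos: [0.5103, 0.1904, 0.0813]
tool_rot: [0.688, 0.726, -0.002, -0.001]
wrist_force: [-0.8, -0.4, -2.2]
gripper_width: 0.346
gripper_force: 59.8
t: 13.83
tool_pos: [0.5109, 0.1917, 0.0518]
tool_rot: [0.687, 0.726, -0.001, -0.0]
wrist_force: [0.1, 0.6, -2.6]
gripper_width: 0.352
gripper_force: 59.8
t 13.83 tcp [0.5109 0.1917 0.0518] jig [-0.3 -8.5 51.8] ytool_deg 3.2 z [-0.002 -0.001 -1.   ] F [ 0.1  0.6 -2.6] w 0.352 gf 59.8 q [ 0.34  0.44  1.86 -0.    0.85  0.28]
[[-15.4, -118.0, 68.6], [-4.0, -99.6, 85.7], [14.1, 7.6, 91.5]]
-150 111 topz 90.4 x mid 0.9
-100 72 topz 90.9 x mid -2.0
-75 68 topz 91.4 x mid -0.7
30 3 topz 88.7 x mid 12.0
[[-14.9, -117.9, 68.7], [-3.8, -98.5, 86.2], [16.1, 32.6, 91.9]]
-150 111 topz 91.1 x mid 1.1
-100 71 topz 91.5 x mid -0.9
-75 68 topz 91.9 x mid -1.2
30 5 topz 91.2 x mid -0.2
```

View pics/c5.png

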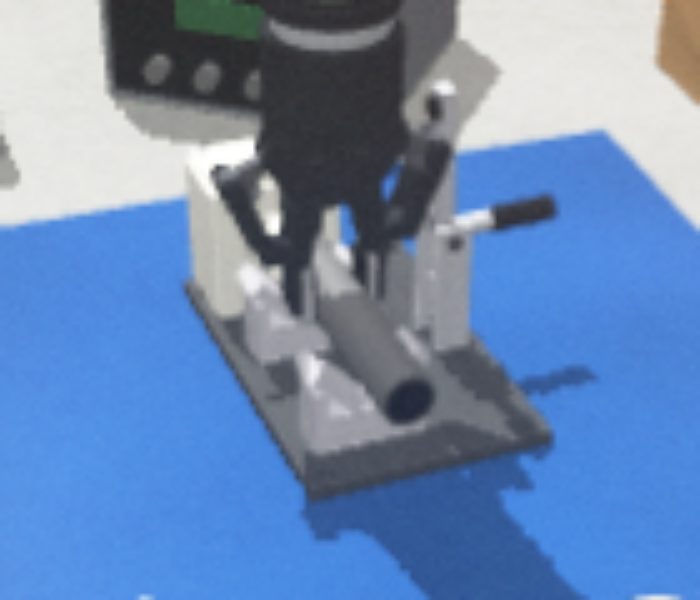

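Held between the V-blocks and aligned, with the near end at image (410,400), about 13 mm above its seat. Centre is at y≈-33, clear of the socket. I lower the last bit.

```bash
python3 -m pendant '0 0 -0.005 0;0 0 -0.004 0;0 0 -0.002 0;0 0 0 0;0 0 0 0' 
python3 -m pendant '0 0 -0.001 0;0 0 -0.001 0;0 0 0 0;0 0 0 0;0 0 0 0'
```

```text
t: 14.35
tool_pos: [0.5113, 0.192, 0.0416]
tool_rot: [0.687, 0.727, -0.0, -0.0]
wrist_force: [-0.6, -0.0, -1.2]
gripper_width: 0.356
gripper_force: 59.8
t: 14.77
tool_pos: [0.5114, 0.1919, 0.0398]
tool_rot: [0.687, 0.727, 0.0, 0.0]
wrist_force: [0.0, -0.2, -1.8]
gripper_width: 0.356
gripper_force: 59.8
```

```bash
python3 -m pendant '0 0 -0.001 0;0 0 -0.001 0;0 0 0 0;0 0 0 0;0 0 0 0' 
python3 -m pendant '0 0 -0.001 0;0 0 0 0;0 0 0 0;0 0 0 0;0 0 0 0'
```

```text
t: 15.18
tool_pos: [0.5115, 0.1921, 0.039]
tool_rot: [0.687, 0.727, 0.0, 0.0]
wrist_force: [-2.4, -0.6, 7.4]
gripper_width: 0.349
gripper_force: 60.8
t: 15.6
tool_pos: [0.5116, 0.1921, 0.039]
tool_rot: [0.687, 0.727, 0.001, 0.0]
wrist_force: [-5.4, -1.2, 13.2]
gripper_width: 0.35
gripper_force: 61.5
```

Contact at 13 N: it is seated. I relieve the force, open and back out.

```bash
python3 -m pendant '0 0 0.002 0;0 0 0 0;0 0 0 0;0 0 0 0;0 0 0 0' 
python3 -m pendant '0 0 0 0;0 0 0 0;0 0 0 0;0 0 0 0;0 0 0 0' 0.3
python3 -m pendant '0 0 0.02 0;0 0 0.04 0;0 0 0.04 0;0 0 0.04 0;0 0 0.01 0'
python3 -m pendant '0.0017 -0.03 0 0;0.0017 -0.03 0 0;0.0017 -0.03 0 0;0.0017 -0.03 0 0;0 0 0 0' 1
python3 - <<'E'
from h import *
st()
for n in("side","top"):
    im,d=snapshot(n); L=(cloud(n,d,np.ones(d.shape,bool))-O)@J*1000
    L=L[(abs(L[:,0])<22)&(L[:,1]<55)&(L[:,1]>-150)&(L[:,2]<90)&(L[:,2]>66)]
    print(n,len(L),np.round(np.percentile(L,[1,50,99],axis=0),1).tolist())
    for a,b in((-150,-90),(-90,-50),(-50,-10),(-10,30),(30,60)):
        q=L[(L[:,1]>a)&(L[:,1]<b)]
        if len(q)>5: print(a,len(q),"topz",np.round(np.percentile(q[:,2],90),1),"x",np.round((q[:,0].min()+q[:,0].max())/2,1))
clamp()
E
```

```text
t: 16.02
tool_pos: [0.5116, 0.1921, 0.0392]
tool_rot: [0.687, 0.727, 0.0, 0.0]
wrist_force: [-2.0, -0.8, 5.7]
gripper_width: 0.35
gripper_force: 60.4
t: 16.43
tool_pos: [0.5113, 0.1919, 0.0385]
tool_rot: [0.687, 0.727, -0.0, -0.0]
wrist_force: [-0.4, -0.0, 0.3]
gripper_width: 0.701
gripper_force: 0.0
t: 16.85
tool_pos: [0.5146, 0.1931, 0.1954]
tool_rot: [0.687, 0.727, 0.005, 0.003]
wrist_force: [0.5, 0.6, 0.6]
gripper_width: 0.7
gripper_force: 0.0
t: 17.27
tool_pos: [0.518, 0.0678, 0.1884]
tool_rot: [0.688, 0.725, -0.001, 0.001]
wrist_force: [0.0, 0.2, -1.7]
gripper_width: 0.007
gripper_force: 0.0
t 17.27 tcp [0.518  0.0678 0.1884] jig [-1.000e-01 -1.326e+02  1.884e+02] ytool_deg 3.0 z [-0.    -0.002 -1.   ] F [ 0.   0.2 -1.7] w 0.007 gf 0.0 q [ 0.11  0.26  1.73 -0.    1.15  0.06]
side 397 [[-14.9, -116.5, 66.3], [-3.9, -43.3, 75.5], [12.8, 53.0, 79.3]]
-150 92 topz 77.6 x -0.8
-90 93 topz 78.0 x -0.4
-50 85 topz 78.3 x -1.4
-10 82 topz 78.1 x -0.6
30 45 topz 78.5 x -0.1
top 379 [[-15.2, -82.4, 66.4], [-2.7, -31.4, 74.2], [14.3, 14.2, 79.8]]
-90 113 topz 77.5 x -1.0
-50 162 topz 77.0 x 0.0
-10 104 topz 78.0 x -0.1
side 1 [0, 0, 0, 0, 0, 1, 0, 0, 0, 0, 0, 0]
  arm theta(rad) 1.64
top 0 [0, 0, 0, 0, 0, 0, 0, 0, 0, 0, 0, 0]
  arm theta(rad) None
```

The conduit lies level in both blocks (x≈0, centre y≈-33) and is released. Next I push on its near end with shut fingers.

```bash
python3 -m pendant '0.0005 -0.008 -0.03 0;0 0 -0.04 0;0 0 -0.04 0;0 0 -0.04 0;0 0 0 0' 
python3 -m pendant '-0.0005 0.008 0 0;-0.0003 0.006 0 0;-0.0003 0.006 0 0;-0.0003 0.005 0 0;0 0 0 0'
python3 -m pendant '-0.0003 0.005 0 0;-0.0003 0.004 0 0;-0.0003 0.004 0 0;0 0 0 0;0 0 0 0'
python3 -c "
from h import *
st()
im,d=snapshot('side'); L=(cloud('side',d,np.ones(d.shape,bool))-O)@J*1000
L=L[(abs(L[:,0])<22)&(L[:,1]<60)&(L[:,1]>-150)&(L[:,2]<84)&(L[:,2]>66)]; print(np.histogram(L[:,1],np.arange(-130,70,10)))
clamp()
cv2.imwrite('pics/c6.png',cv2.resize(im[90:210,240:380],(700,600))[...,::-1])"
```

```text
t: 17.88
tool_pos: [0.5129, 0.0646, 0.0322]
tool_rot: [0.687, 0.727, -0.006, -0.005]
wrist_force: [-1.8, -0.6, -0.9]
gripper_width: -0.002
gripper_force: 0.0
t: 18.3
tool_pos: [0.5186, 0.0905, 0.0407]
tool_rot: [0.687, 0.727, 0.002, 0.001]
wrist_force: [0.7, 0.8, -1.0]
gripper_width: 0.002
gripper_force: 0.0
t: 18.72
tool_pos: [0.5173, 0.102, 0.0395]
tool_rot: [0.687, 0.727, 0.001, 0.001]
wrist_force: [2.5, -1.8, 1.6]
gripper_width: 0.001
gripper_force: 1.3
t 18.72 tcp [0.5173 0.102  0.0395] jig [  1.2 -98.4  39.5] ytool_deg 3.2 z [ 0.003  0.    -1.   ] F [ 2.5 -1.8  1.6] w 0.001 gf 1.3 q [ 0.17  0.43  1.92 -0.    0.79  0.12]
(array([ 0,  1, 50,  9,  7,  5,  2,  2,  4,  6, 11,  5,  5,  2,  0,  7, 16,
       19, 18]), array([-130, -120, -110, -100,  -90,  -80,  -70,  -60,  -50,  -40,  -30,
        -20,  -10,    0,   10,   20,   30,   40,   50,   60]))
side 0 [0, 0, 0, 0, 0, 0, 0, 0, 0, 0, 0, 0]
  arm theta(rad) None
top 1 [0, 0, 0, 0, 0, 1, 0, 0, 0, 0, 0, 0]
  arm theta(rad) 1.59
```

View pics/c6.png

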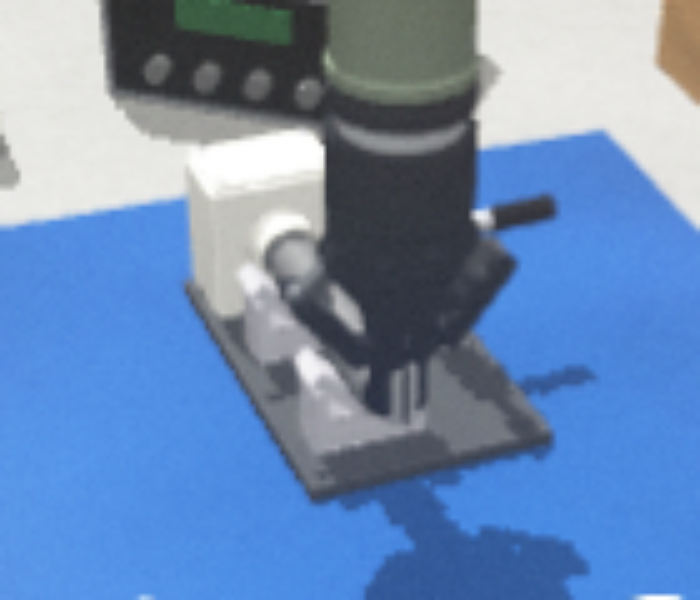

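The far end has entered the socket at image (285,245), and the clamp handle is unchanged at (530,208). I push the last millimetres.

```bash
for i in 1; do python3 -m pendant '0 0.001 0 0;0 0.001 0 0;0 0.001 0 0;0 0 0 0;0 0 0 0'; python3 -m pendant '0 0.001 0 0;0 0.001 0 0;0 0 0 0;0 0 0 0;0 0 0 0'; done
```

```text
t: 19.28
tool_pos: [0.5165, 0.1035, 0.0388]
tool_rot: [0.687, 0.727, -0.001, 0.001]
wrist_force: [1.4, -9.0, 2.8]
gripper_width: -0.002
gripper_force: 4.6
t: 19.7
tool_pos: [0.5165, 0.1035, 0.0389]
tool_rot: [0.686, 0.727, -0.002, 0.002]
wrist_force: [1.6, -16.6, 4.3]
gripper_width: 0.0
gripper_force: 8.6
```

The tool stalls with 17 N along the groove, so the conduit is on the stop. I back off and go behind the clamp arm, checking the seat on the way.

```bash
python3 -m pendant '0 -0.006 0 0;0.001 -0.02 0 0;0 -0.006 0 0;0 0 0.03 0;0 0 0.04 0' 
python3 -m pendant '0 0 0.04 0;0 0 0.04 0;0 0 0.02 0;0 0 0 0;0 0 0 0'
python3 -m pendant '0.02 0.03 0 0;0.02 0.032 0 0;0.02 0.032 0 0;0.02 0.032 0 0;0.0165 0.03 0 0'
python3 -m pendant '0 0 0 0;0 0 0 0;0 0 0 0;0 0 0 0;0 0 0 0' >/dev/null
python3 - <<'E'
from h import *
st()
for n in("side","top"):
    im,d=snapshot(n); L=(cloud(n,d,np.ones(d.shape,bool))-O)@J*1000
    L=L[(abs(L[:,0])<22)&(L[:,1]<62)&(L[:,1]>-150)&(L[:,2]<90)&(L[:,2]>66)]
    print(n,len(L),np.round(np.percentile(L,[1,50,99],axis=0),1).tolist())
    for a,b in((-150,-90),(-90,-50),(-50,-10),(-10,30),(30,60)):
        q=L[(L[:,1]>a)&(L[:,1]<b)]
        if len(q)>5: print(a,len(q),"topz",np.round(np.percentile(q[:,2],90),1),"x",np.round((q[:,0].min()+q[:,0].max())/2,1))
clamp()
E
```

```text
t: 20.12
tool_pos: [0.514, 0.0748, 0.106]
tool_rot: [0.688, 0.726, -0.004, -0.004]
wrist_force: [1.4, -0.2, -0.2]
gripper_width: 0.007
gripper_force: 0.0
t: 20.53
tool_pos: [0.5173, 0.0756, 0.2093]
tool_rot: [0.687, 0.726, 0.001, 0.0]
wrist_force: [-1.0, -0.3, 0.3]
gripper_width: -0.001
gripper_force: 0.0
t: 20.95
tool_pos: [0.6135, 0.2328, 0.2055]
tool_rot: [0.687, 0.727, -0.002, -0.002]
wrist_force: [0.3, -0.5, 0.6]
gripper_width: 0.001
gripper_force: 0.0
t 21.37 tcp [0.6132 0.2298 0.2084] jig [104.   23.9 208.4] ytool_deg 3.1 z [-0.001 -0.    -1.   ] F [-0.9 -0.6  0. ] w 0.001 gf 0.0 q [ 0.34  0.45  1.38 -0.    1.3   0.29]
side 339 [[-14.9, -86.0, 66.3], [-3.9, -20.8, 75.4], [13.6, 61.4, 79.7]]
-90 107 topz 77.7 x -1.0
-50 85 topz 78.1 x -0.6
-10 78 topz 78.1 x -0.1
30 57 topz 78.3 x -0.4
top 616 [[-15.8, -84.7, 66.7], [-1.2, -11.9, 74.3], [14.5, 61.2, 80.9]]
-90 153 topz 77.2 x -1.1
-50 163 topz 77.6 x -0.1
-10 163 topz 77.3 x -0.5
30 118 topz 78.1 x 0.2
side 107 [0, 0, 0, 0, 0, 35, 72, 0, 0, 0, 0, 0]
  arm theta(rad) 1.52
top 66 [0, 0, 0, 0, 0, 6, 60, 0, 0, 0, 0, 0]
  arm theta(rad) 1.48
```

Home: the near end is at y≈-85. The clamp is still at 1.5 rad, so I swing it shut along an arc.

```bash
python3 -m pendant '0 -0.004 -0.03 0;0 0 -0.038 0;0 0 0 0;-0.011 -0.0006 0 0;-0.01 -0.0006 -0.001 0' 
python3 -m pendant '-0.011 -0.0006 -0.002 0;-0.01 -0.0006 -0.004 0;-0.009 -0.0005 -0.004 0;-0.008 -0.0004 -0.007 0;-0.0075 -0.0004 -0.007 0'
python3 -m pendant '-0.005 -0.0003 -0.008 0;-0.005 -0.0003 -0.009 0;0 0 0 0;0 0 0 0;0 0 0 0'
python3 -c "
from h import *
st();clamp()"
```

```text
t: 21.98
tool_pos: [0.5943, 0.2256, 0.1405]
tool_rot: [0.687, 0.726, 0.001, 0.001]
wrist_force: [4.1, -0.0, -1.7]
gripper_width: -0.003
gripper_force: 1.6
t: 22.4
tool_pos: [0.5491, 0.2237, 0.1188]
tool_rot: [0.687, 0.726, 0.003, 0.001]
wrist_force: [-0.5, 0.4, 3.4]
gripper_width: 0.002
gripper_force: 1.9
t: 22.82
tool_pos: [0.5379, 0.2227, 0.0994]
tool_rot: [0.687, 0.726, 0.0, 0.0]
wrist_force: [-0.0, -0.5, 0.1]
gripper_width: -0.003
gripper_force: 0.0
t 22.82 tcp [0.5379 0.2227 0.0994] jig [28.4 21.  99.4] ytool_deg 3.2 z [ 0.001  0.    -1.   ] F [-0.  -0.5  0.1] w -0.003 gf 0.0 q [ 0.37  0.43  1.72 -0.    0.99  0.32]
side 370 [0, 0, 0, 0, 41, 36, 27, 43, 58, 68, 93, 4]
  arm theta(rad) 0.86
top 152 [0, 0, 0, 0, 20, 49, 2, 0, 6, 26, 49, 0]
  arm theta(rad) 0.82
```

```bash
python3 -m pendant '-0.003 -0.0001 -0.006 0;-0.002 -0.0001 -0.006 0;0 0 -0.004 0;0 0 -0.002 0;0 0 0 0' 
python3 -m pendant '0 0 -0.002 0;0 0 -0.001 0;0 0 -0.001 0;0 0 0 0;0 0 0 0'
python3 -c "
from h import *
st();clamp()"
```

```text
t: 23.33
tool_pos: [0.5319, 0.2224, 0.08]
tool_rot: [0.687, 0.726, -0.001, -0.0]
wrist_force: [-0.4, -0.0, 0.7]
gripper_width: 0.0
gripper_force: 0.1
t: 23.75
tool_pos: [0.5319, 0.2224, 0.0792]
tool_rot: [0.687, 0.727, 0.0, -0.0]
wrist_force: [-5.1, -2.4, 17.4]
gripper_width: 0.003
gripper_force: 8.7
t 23.75 tcp [0.5319 0.2224 0.0792] jig [22.4 21.  79.2] ytool_deg 3.2 z [ 0.  0. -1.] F [-5.1 -2.4 17.4] w 0.003 gf 8.7 q [0.38 0.44 1.76 0.   0.94 0.32]
side 341 [0, 0, 0, 0, 0, 30, 90, 47, 43, 70, 57, 4]
  arm theta(rad) 1.01
top 60 [0, 0, 0, 0, 0, 5, 32, 2, 0, 8, 11, 2]
  arm theta(rad) 1.38
```

The arm resists with 17 N, so it is shut. I withdraw and check.

```bash
python3 -m pendant '0 0 -0.0005 0;0 0 0 0;0 0 0 0;0 0 0.005 0;0 0 0.02 0' 
python3 -m pendant '0 0 0.04 0;0 0 0.04 0;0 0 0.04 0;-0.02 -0.03 0.03 0;-0.02 -0.035 0 0' >/dev/null
python3 -m pendant '-0.02 -0.035 0 0;-0.02 -0.035 0 0;-0.02 -0.035 0 0;0 0 0 0;0 0 0 0' >/dev/null
python3 - <<'E'
from h import *
st(); clamp()
im,d=snapshot("side"); L=(cloud("side",d,np.ones(d.shape,bool))-O)@J*1000
h=L[(abs(L[:,1]-20)<12)&(abs(L[:,0]-80)<25)&(L[:,2]>100)&(L[:,2]<165)]; c=np.polyfit(h[:,2],h[:,0],1); print("handle tilt rad",c[0],"top",h[:,2].max(),len(h))
t=L[(abs(L[:,0])<22)&(L[:,1]<0)&(L[:,1]>-150)&(L[:,2]<90)&(L[:,2]>66)]; print(np.round(np.percentile(t,[1,50,90],axis=0),1).tolist())
b,_=snapshot("top"); cv2.imwrite("pics/c7.png",np.hstack([cv2.resize(im[90:200,260:400],(480,400)),cv2.resize(b[110:225,165:285],(320,400))])[...,::-1])
E
```

```text
t: 24.27
tool_pos: [0.5294, 0.2214, 0.0988]
tool_rot: [0.687, 0.727, -0.004, -0.002]
wrist_force: [0.1, -0.1, 0.1]
gripper_width: 0.002
gripper_force: 0.0
t 25.1 tcp [0.433  0.0545 0.2477] jig [ -85.7 -141.1  247.7] ytool_deg 3.0 z [-0.001  0.    -1.   ] F [-0.4  0.3  1.1] w 0.003 gf 0.0 q [0.1  0.08 1.81 0.   1.26 0.05]
side 71 [0, 0, 0, 0, 0, 27, 44, 0, 0, 0, 0, 0]
  arm theta(rad) 1.54
top 60 [0, 0, 0, 0, 0, 12, 48, 0, 0, 0, 0, 0]
  arm theta(rad) 1.49
handle tilt rad -0.007350387664708638 top 156.67701909859045 90
[[-14.4, -86.1, 66.3], [-4.1, -50.1, 75.2], [8.2, -9.8, 78.0]]
```

View pics/c7.png

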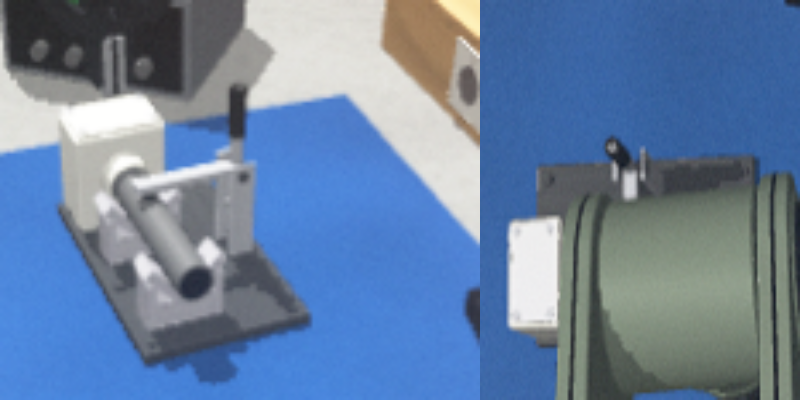

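The clamp arm lies level with its pad on the conduit (crop (150,190)). The handle is upright (tilt -0.007 rad), the conduit is in the socket, and the robot is clear.

```bash
python3 -c "
from workcell import hand_in
print(hand_in())"
```

```text
the job is handed in; nothing more can be done
None
```

I handed the job in with the thick long conduit home in the socket, the clamp shut on it (measured within 0.01 rad of level) and the robot clear of everything; hand-in returned no verdict, and I did not re-measure the bystanders, though I saw no sign of touching any of them.

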